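# Heft three parts crates and sort full from empty

## Robot

A 6-joint arm with a two-finger parallel gripper is mounted at the origin on a cart in front of the work surface, level with it; the furniture and walls round the work are solid. World frame = base frame: x ahead of the robot, y to its left, z up, the work surface at z = 0. Lengths are in m, angles in rad, forces in N, time in s.
With the tool pointing down it reaches from about 0.25 to 0.775 m from the base axis. Payload 4 kg.
Tool frame: the origin (TCP) lies at the very end of the fingers, on their centre line; the grasp point (between the pads) lies 19 mm behind it (robot.pinch_z is the distance from the TCP to the grasp point, in m); z points along the fingers, y is the line along which they close (so a half turn about z gives the same grasp; the last joint's range is limited). The gripper opens to 94 mm and grips with 3 to 60 N. Pads are 16 mm wide; open, the fingers measure 119 mm over their backs; the gripper's body (75 mm by 177 mm) begins 78 mm behind the grasp point.
Start: joints at [-1.416, 0.087, 1.371, -0, 1.684, -0.103], TCP at [0.14, -0.532, 0.206] pointing down, gripper open.
Joint ranges: [-3.1, 3.1], [-0.76, 2.03], [0.27, 2.55], [-1.08, 4.22], [0.17, 2.65], [-2.57, 2.57]. Speed limits (rad/s): [2.79, 2.79, 3.14, 3.14, 3.14, 3.14].

## Interface

Orientations are given as [roll, pitch, yaw] about the fixed x, y, z axes, in that order (R = Rz(yaw) Ry(pitch) Rx(roll)).
In Python, from bench import robot gives the robot as it stands.
- The arm moves only by the tool arm_command, never from a script. Its argument "targets" is one flat list of numbers, 7 for each row, row after row: the turn, a rotation vector about the tool's x, y, z in degrees, then the shift along the tool's x, y, z in mm, then the closure, from -1 (fully open) to 1 (shut). In form: [ax, ay, az, x, y, z, hand, ax, ay, az, x, y, z, hand, ...]. A call has 1 to 20 rows; each row is the pose to reach, as a shift and turn from the pose commanded when the call began, along the tool's axes at that moment; what a row does not reach only later rows make up. A row lasts 1/10 s, in which the tool goes at most 50 mm and 8.59 degrees, less where a joint would pass 70% of its speed; a pose out of reach is approached as far as the arm can. A call with a gripper value outside its range is refused whole. The fingers move at their own pace and stop on an object; the grip force is fixed at half the most. Time passes only in rows, so rows that repeat a pose let the fingers close. It gives the time, the measured TCP pose, the force, the opening and the grip force at its end, in the units of the state.
- robot.get_obs(): the state, without advancing time (a new reading comes with each control period).
- robot.snapshot(name): name is "scene" or "top" or "wrist"; returns a dict with "color" (400x640x3 uint8, red, green, blue), "range_z" (400x640 float32, m along the optical axis (not along the pixel's ray), 0 where there is no reading), "fx", "fy", "cx", "cy" (pixels), "T" (4x4, takes a point from camera to world coordinates); the wrist camera has in their place "T_tool_cam" (4x4, takes a point from camera to tool coordinates, whose origin is the TCP and whose axes are the flange's). Camera axes: x right, y down, z forward; pixel columns grow to the right and rows downward; lengths in m; the calibration is good to about 2 mm. A picture is of the moment at which its call begins: read the wrist's pose just before it.
- robot.close_job(): hands the job in; it is judged then, once.
The state is a dict: "time": time; "joint_positions": joint angles; "qvel": joint speeds; "joint_torque": joint torques, N m; "tool_pos": TCP position; "ee_rot": TCP orientation; "wrist_force": force on the tool from outside, world axes, zero at the start; "wrist_torque": the same for the moment, N m; "width": finger opening in m; "finger_force": force on a finger pad.
Only numpy, scipy, OpenCV 4.12 (cv2) and the standard library are available. Lean on these libraries where they do the work, as an engineer would, in place of code of your own. Each camera call takes 0.05 s, during which the arm holds its last target. There are 200 camera calls.

## Task

Each lane of the sorting tray holds a closed parts crate, full or empty. Working from left to right, take each crate by its grip bar and tip its near end up just slightly (about a centimetre, far edge left on the tray), hold it still a moment to feel the weight, and set it down again; slide every full crate along its lane fully home against the far stop and every empty one fully home against the near stop. Be gentle: never lift a crate clear of the tray or ram or press it hard into the tray, and leave the things round about alone.

Things in the scene. Friction and masses are not known exactly. Their poses are not given: they have to be found in the camera images.
- tray: Wooden sorting tray on four short feet, fixed to the table, 256x320 mm, with three lanes along its x axis (x away from the robot, y left, z up). Origin: centre of its underside, on the table top. Lane floor at z = 36 mm. Lane centres y = +100 (left), 0, -100 (right) mm; lanes 90 mm wide between wooden rails 10 mm thick, rail tops at z = 60.
- far_stop (a point): Middle of the inner face, at lane-floor height, of the steel stop bar across the far end of all lanes: tray x = +110, y = 0, z = 36 mm; bar 14 mm thick, its top at tray z = 82. A crate touching it has its origin at tray x = +55.
- near_stop (a point): The same on the near stop bar: tray x = -110, y = 0, z = 36 mm. A crate touching it has its origin at tray x = -55. A pull of more than about 7 N tips an empty crate that stands against it.
- crate_left: Closed grey steel crate in the left lane, 110 (x) x 80 (y) x 60 (z) mm, one of three alike, standing about mid lane. Origin: centre of underside, x along the lane away from the robot. Over the near end of the lid stands a steel grip bar along y, 12 thick, 16 high, 48 clear length: its centre at x = -40, y = 0, z = +94 mm, 26 free below it; it swings +-0.4 rad on a pin at z = +68, sprung upright.
- crate_middle: The same crate in the middle lane. Weights: a full crate 0.80 to 0.95 kg, an empty one 0.28 to 0.33 kg; how many and which are full is unknown and cannot be seen. The contents sit near the middle and stay there in a slight tip. Friction of crate on tray: 0.5 to 0.7 of the load.
- crate_right: The same crate in the right lane. A tipped crate turns about its far lower edge, 95 mm beyond the pin: 9 mm up at the bar is 0.095 rad and carries the pin 6 mm forward. Moved so, the bar bears 0.6 to 0.8 of the weight (full 4.5 to 7 N, empty 1.6 to 3 N); lifted straight up, friction adds a push along x that takes up part of it.
- tin_grease: round black tin, 82 dia x 42 mm, a loose bystander beside the tray; origin: centre of its underside.
- pin_a: plain steel pin standing upright, 28 dia x 90 mm, a loose bystander beside the tray; origin: centre of its underside.
- piston_a: bare metal engine piston standing upright, 76 dia x 66 mm, a loose bystander beside the tray; origin: centre of its underside.
- jar_c: small jar with a dark cap, 48 dia x 95 mm, a loose bystander beside the tray; origin: centre of its underside.
- gear_lever: Gear lever fixed to the table right of the work, a thin stick with a ball knob that stands taller than the arm's start height; go round it. Origin: centre of its foot.

How it is judged:
By the outcome, as a careful person would: the job done as asked, in the order asked, and still so for the second after the job is handed in, with the robot touching nothing.
It also fails if it takes over 66 s, if anything falls off the work surface, if the arm or the gripper's body presses on something with over 40 N, if the wrist force passes 120 N, or if a joint passes its speed limit or range.

## Working session

There is one attempt and no reset: what is moved stays moved. The work goes in short steps, Python scripts to look and compute and a tool call to move; the robot and the scene stay as the last step left them, time stands still between calls to the robot, and variables do not carry over. Pictures are saved under pics/ and viewed, at most 10 in all, crops included, and the job is handed in when it is done.

Besides the shell and the picture viewer there is one more tool, called after "Emit:" by a JSON object that holds its "api" and its "payload". arm_command: Moves the arm, as the interface text tells. Its arguments: {"type":"object","properties":{"targets":{"type":"array"}},"required":["targets"]}

```bash
mkdir -p pics; python3 - <<'E'
from bench import robot
import cv2,numpy as np,pickle
o=robot.get_obs();print({k:np.round(v,3) for k,v in o.items()})
for n in("scene","top"):
    s=robot.snapshot(n);pickle.dump(s,open(n+".pkl","wb"));cv2.imwrite(f"pics/{n}0.png",s["color"][...,::-1]);print(n,np.round(s["T"],3),s["fx"],s["cx"],s["cy"])
E
```

```text
{'time': np.float64(0.0), 'joint_positions': array([-1.416,  0.088,  1.372,  0.   ,  1.684, -0.103]), 'qvel': array([ 0.001,  0.   ,  0.001,  0.001, -0.001, -0.   ]), 'joint_torque': array([-0.0000e+00, -3.4017e+01, -3.0243e+01,  7.2000e-02,  3.3000e-02,
       -0.0000e+00]), 'tool_pos': array([ 0.14 , -0.531,  0.204]), 'ee_rot': array([-3.139, -0.   ,  0.258]), 'wrist_force': array([-0.314, -0.48 , -0.291]), 'wrist_torque': array([ 0.037,  0.044, -0.032]), 'finger_force': np.float64(0.0), 'width': np.float64(0.094)}
scene [[-7.260e-01  2.980e-01 -6.190e-01  1.218e+00]
 [ 6.870e-01  3.140e-01 -6.550e-01  6.330e-01]
 [-1.000e-03 -9.020e-01 -4.330e-01  4.880e-01]
 [ 0.000e+00  0.000e+00  0.000e+00  1.000e+00]] 379.55247320573244 320.02576832212065 196.22827488624003
top [[-0.003 -0.999  0.052  0.495]
 [-1.     0.002 -0.011 -0.026]
 [ 0.011 -0.052 -0.999  1.281]
 [ 0.     0.     0.     1.   ]] 383.6393706317815 308.7636480200433 202.32991449857778
```

View pics/top0.png

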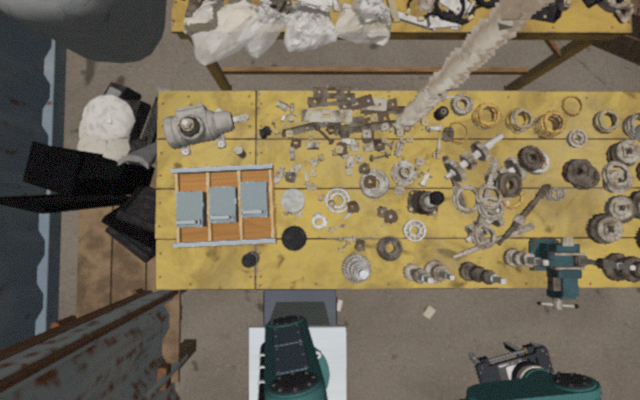

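View pics/scene0.png

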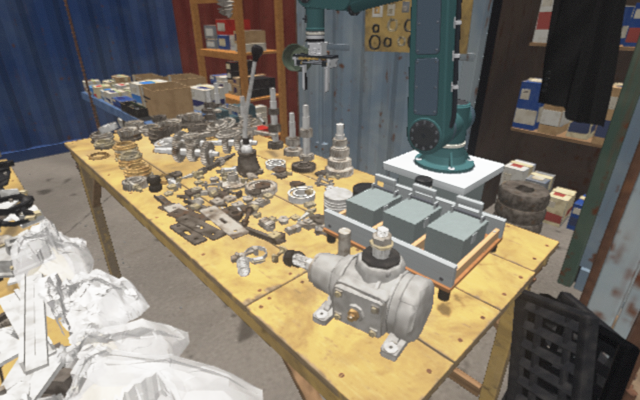

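The top view shows the tray at about px (175–273, 167–247), with three crates near (190,208), (222,203) and (254,197). The lever is at about (428,200), and the black tin at (293,238) and a jar at (250,260) stand close by. Next I'll measure these from depth.

```bash
cat > h.py <<'E'
import numpy as np,pickle,cv2
def cloud(s,T=None):
    T=s["T"] if T is None else T
    z=s["range_z"];v,u=np.indices(z.shape)
    p=np.stack([(u-s["cx"])*z/s["fx"],(v-s["cy"])*z/s["fy"],z],-1)@T[:3,:3].T+T[:3,3]
    p[z==0]=np.nan
    return p
E
python3 - <<'E'
from h import *
P={n:cloud(pickle.load(open(n+".pkl","rb"))) for n in("top","scene")}
def rect(q): 
    r=cv2.minAreaRect((q[:,:2]*1000).astype(np.float32));return np.round(r[0],1),np.round(r[1],1),round(r[2],1)
for n,p in P.items():
    q=p.reshape(-1,3);q=q[np.isfinite(q[:,0])]
    roi=(q[:,0]>.25)&(q[:,0]<.75)&(q[:,1]>0.03)&(q[:,1]<.5)
    print(n,"table z",np.median(p[210:240,290:300,2] if n=="top" else q[roi&(abs(q[:,2])<.02)][:,2]))
    for lo,hi,nm in((.089,.104,"lid"),(.115,.145,"bar"),(.076,.087,"stop"),(.055,.065,"rail"),(.03,.042,"floor")):
        m=np.zeros(p.shape[:2],np.uint8)
        ok=(p[...,2]>lo)&(p[...,2]<hi)&(p[...,0]>.25)&(p[...,0]<.75)&(p[...,1]>0.03)&(p[...,1]<.5);m[ok]=1
        k,L,st,c=cv2.connectedComponentsWithStats(m)
        for i in range(1,k):
            if st[i,4]>=15: print(nm,st[i,:5],rect(p[L==i]),np.round(np.median(p[L==i],0)*1000,1))
q=P["top"].reshape(-1,3)
for lo in(.1,.2):
    t=q[(q[:,2]>lo)&(q[:,0]>.2)&(q[:,1]<0.0)&(q[:,1]>-.55)&(q[:,0]<.75)]
    print("tall",lo,len(t),t.min(0),t.max(0))
q=P["scene"].reshape(-1,3)
t=q[(q[:,2]>.2)&(q[:,0]>.2)&(q[:,1]<0.0)&(q[:,1]>-.7)&(q[:,0]<.75)];print(len(t),np.round(np.percentile(t,[0,50,100],axis=0),3))
t=q[(q[:,2]>.09)&(q[:,0]>.2)&(q[:,1]>0)&(q[:,1]<.6)&(q[:,0]>.6)&(q[:,0]<.85)];print("pump",np.round(np.percentile(t,[1,50,100],axis=0),3))
s=pickle.load(open("top.pkl","rb"))["color"]
cv2.imwrite("pics/crop.png",cv2.resize(s[140:280,150:320],None,fx=4.5,fy=4,interpolation=cv2.INTER_CUBIC)[...,::-1])
E
```

```text
top table z nan
lid [167 141  11   5  36] (array([743.6, 386.1]), array([11.7, 30.6]), 0.5) [745.  387.1  94.3]
lid [191 141   9   3  17] (array([745.4, 314.4]), array([ 3.2, 27.1]), 13.7) [745.  314.8  95.1]
lid [235 146   7   8  20] (array([720.2, 182.9]), array([22.1, 17.7]), 44.8) [719.8 181.3  89.9]
lid [240 181  28  37 860] (array([568.1, 132. ]), array([112.2,  83.6]), 0.1) [573.9 132.8  95. ]
lid [208 186  28  37 864] (array([551.9, 230.5]), array([111.5,  84.5]), 1.0) [555.7 228.6  94.8]
lid [176 191  28  37 875] (array([537.6, 329.8]), array([111.7,  82.9]), 0.7) [543.4 329.6  95. ]
lid [241 253  15  15 172] (array([380.1, 147.5]), array([42.8, 43.1]), 0.0) [380.1 147.5  94.1]
bar [242 210  21   4  81] (array([527.9, 131.3]), array([58. ,  9.2]), 89.8) [526.8 130.3 136.7]
bar [210 215  20   5  81] (array([511.6, 227.3]), array([12. , 55.6]), 0.7) [511.7 225.  136.1]
bar [176 220  21   5  84] (array([497.2, 328.1]), array([54.1, 11.9]), 89.9) [497.2 327.4 136.4]
stop [170 142  17   6  42] (array([742. , 371.4]), array([ 9.2, 51.5]), 19.6) [742.3 371.8  82.1]
stop [170 164 10
[... 4781 characters left out ...]
]), array([ 91.4, 267.1]), 71.2) [627.2 385.6  35.6]
floor [351 238  17  12  91] (array([676.3, 182.2]), array([44.8,  9.6]), 88.8) [676.3 182.4  35.6]
floor [421 246  37  19  85] (array([592.6, 325.9]), array([82. , 16.5]), 85.2) [591.4 322.8  38.8]
floor [338 251  13   6  33] (array([728.1, 187.6]), array([12.6, 25.3]), 41.0) [732.  188.7  38.8]
tall 0.1 8690 [ 0.20000462 -0.54997359  0.10000379] [ 7.15701240e-01 -9.30040847e-06  9.58749186e-01]
tall 0.2 7487 [ 0.20000462 -0.54997359  0.20002967] [ 7.15701240e-01 -9.30040847e-06  9.58749186e-01]
2214 [[ 0.2   -0.574  0.2  ]
 [ 0.219 -0.03   0.394]
 [ 0.719 -0.     0.534]]
pump [[0.603 0.114 0.09 ]
 [0.809 0.337 0.107]
 [0.85  0.418 0.181]]
```

View pics/crop.png

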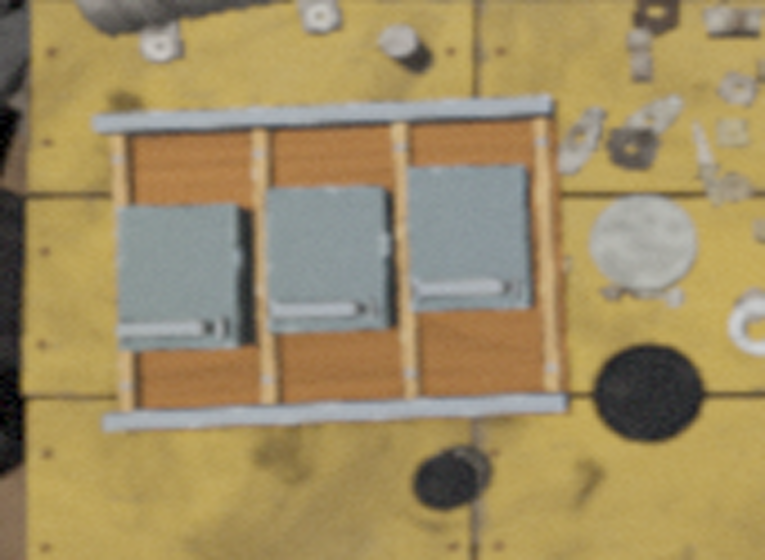

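The crop agrees with the depth measurements: lids at 95 mm, bar tops at 137 mm and stop bars 233 mm apart, with the tray yawed about 2.7°. Next I'll work out the approach and the lever's position.

```bash
cat >> h.py <<'E'
from scipy.spatial.transform import Rotation as Ro
YAW=np.deg2rad(2.7)
def rel(target,yaw=np.pi/2+YAW):
    from bench import robot
    o=robot.get_obs();R=Ro.from_euler('xyz',o["ee_rot"])
    Rt=Ro.from_euler('xyz',[np.pi,0,yaw])
    print("turn",np.round((R.inv()*Rt).as_rotvec(True),2),"shift",np.round(R.inv().apply(np.array(target)-o["tool_pos"])*1000,1),
      "F",np.round(o["wrist_force"],2),"w",round(float(o["width"]),4),"t",round(float(o["time"]),2))
E
python3 - <<'E'
from h import *
rel([.498,.329,.185])
for n,(a,b,c,d) in {"top":(185,215,405,450),"scene":(40,175,235,275)}.items():
    p=cloud(pickle.load(open(n+".pkl","rb")))[a:b,c:d].reshape(-1,3);p=p[(p[:,2]>.06)&(p[:,1]<-.1)&(p[:,0]>.1)&(p[:,0]<.8)]
    for lo in(.06,.12,.18,.24,.3):
        q=p[(p[:,2]>lo)&(p[:,2]<lo+.06)]
        if len(q):print(n,lo,len(q),np.round(np.median(q,0),3),np.round(q.max(0),3))
E
```

```text
turn [ -0.09  -0.09 -77.93] shift [ 565.4 -740.6   21. ] F [ 0.01 -0.67 -0.69] w 0.0939 t 0.1
top 0.06 217 [ 0.552 -0.408  0.075] [ 0.594 -0.388  0.107]
scene 0.06 779 [ 0.439 -0.555  0.084] [ 0.594 -0.385  0.12 ]
scene 0.12 395 [ 0.393 -0.558  0.135] [ 0.569 -0.407  0.179]
scene 0.18 164 [ 0.386 -0.552  0.206] [ 0.567 -0.388  0.239]
scene 0.24 78 [ 0.56  -0.377  0.269] [ 0.566 -0.363  0.298]
scene 0.3 80 [ 0.557 -0.355  0.331] [ 0.562 -0.34   0.36 ]
```

Emit:
{"api": "arm_command", "payload": {"targets": [0, 0, -39, 280, -370, 0, -1, 0, 0, -39, 280, -370, 0, -1, 0, 0, -39, 280, -370, 0, -1, 0, 0, -39, 280, -370, 0, -1, 0, 0, -39, 280, -370, 0, -1, 0, 0, -39, 280, -370, 0, -1, 0, 0, -39, 280, -370, 0, -1, 0, 0, -39, 280, -370, 0, -1, 0, 0, -39, 280, -370, 0, -1, 0, 0, -78, 565, -740, 10, -1, 0, 0, -78, 565, -740, 10, -1, 0, 0, -78, 565, -740, 10, -1, 0, 0, -78, 565, -740, 10, -1, 0, 0, -78, 565, -740, 10, -1, 0, 0, -78, 565, -740, 10, -1, 0, 0, -78, 565, -740, 10, -1, 0, 0, -78, 565, -740, 10, -1, 0, 0, -78, 565, -740, 10, -1, 0, 0, -78, 565, -740, 10, -1, 0, 0, -78, 565, -740, 10, -1]}}

```text
time: 2.1
tool_pos: [0.4979, 0.3308, 0.1929]
ee_rot: [-3.138, 0.001, 1.623]
wrist_force: [0.5, -0.9, 0.0]
width: 0.0938
finger_force: 0.0
```

```bash
python3 - <<'E'
from h import *
from bench import robot
o=robot.get_obs();s=robot.snapshot("wrist")
R=np.eye(4);R[:3,:3]=Ro.from_euler('xyz',o["ee_rot"]).as_matrix();R[:3,3]=o["tool_pos"]
p=cloud(s,R@s["T_tool_cam"])
cv2.imwrite("pics/w1.png",s["color"][...,::-1])
for lo,hi in((.13,.145),(.09,.1)):
    m=((p[...,2]>lo)&(p[...,2]<hi)).astype(np.uint8);k,L,st,c=cv2.connectedComponentsWithStats(m)
    for i in range(1,k):
        if st[i,4]>150:
            q=p[L==i];r=cv2.minAreaRect((q[:,:2]*1000).astype(np.float32));print(lo,st[i],np.round(r[0],1),np.round(r[1],1),round(r[2],1),np.round(np.median(q[:,2]),4))
rel([.498,.329,.111])
E
```

```text
0.13 [313 178  16  66 907] [495.8 329.5] [12.  57.8] 1.2 0.1381
0.13 [ 607  204   33   63 1434] [766.9 316.6] [27.4 61. ] 19.8 0.1323
0.13 [323 283  14  33 409] [509.4 241.4] [11.9 32.9] 1.2 0.138
0.13 [334 366  13  19 213] [525. 151.] [19.  11.9] 89.1 0.1374
0.09 [ 559  125   81  178 2642] [779.  312.9] [ 72.5 197.4] 15.9 0.0958
0.09 [ 304  156  119   83 7944] [535.9 330.9] [112.3  84.2] 1.4 0.0963
0.09 [ 314  252  102   64 5137] [549.1 233.7] [111.5  76.6] 3.0 0.0964
0.09 [199 348  31  12 275] [381.2 133.6] [35.5 17.5] 3.3 0.0956
0.09 [324 348  11  37 376] [516.3 123.1] [11.8 54.9] 3.1 0.0964
0.09 [ 342  348   79   37 2724] [576.7 126.5] [91.2 55.9] 3.0 0.0964
turn [-0.17  0.1   0.21] shift [ 0.3  0.8 82.5] F [ 0.32  0.7  -0.37] w 0.0941 t 2.15
```

View pics/w1.png

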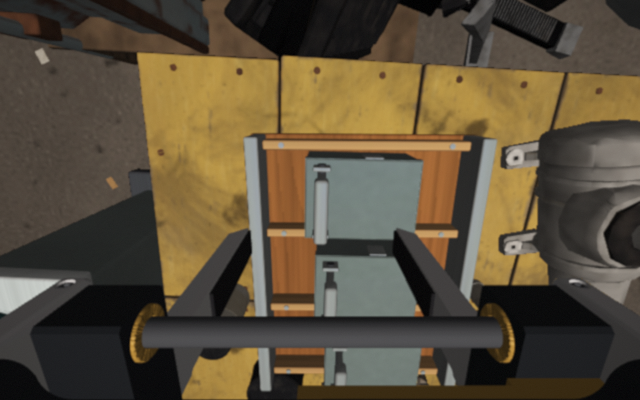

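The wrist view shows the left bar at px (320,205), which puts it at x≈0.496, y≈0.329, top 0.138. All of these match the given sizes. Going down onto it.

Emit:
{"api": "arm_command", "payload": {"targets": [0, 0, 0, 0, -1, 20, -1, 0, 0, 0, 0, -1, 45, -1, 0, 0, 0, 0, -1, 65, -1, 0, 0, 0, 0, -1, 76, -1, 0, 0, 0, 0, -1, 81, -1, 0, 0, 0, 0, -1, 81, -1, 0, 0, 0, 0, -1, 81, -1]}}

```text
time: 2.85
tool_pos: [0.4975, 0.3277, 0.1158]
ee_rot: [3.14, -0.001, 1.619]
wrist_force: [-0.1, 0.1, -0.4]
width: 0.0945
finger_force: 0.0
```

Emit:
{"api": "arm_command", "payload": {"targets": [0, 0, 0, 0, 0, 0, 0, 0, 0, 0, 0, 0, 0, 0.4, 0, 0, 0, 0, 0, 0, 0.6, 0, 0, 0, 0, 0, 0, 0.7, 0, 0, 0, 0, 0, 0, 0.75, 0, 0, 0, 0, 0, 0, 0.8, 0, 0, 0, 0, 0, 0, 0.9, 0, 0, 0, 0, 0, 0, 1, 0, 0, 0, 0, 0, 0, 1, 0, 0, 0, 0, 0, 0, 1]}}

```text
time: 3.85
tool_pos: [0.4969, 0.3277, 0.1144]
ee_rot: [-3.142, 0.0, 1.619]
wrist_force: [-0.5, -0.1, 0.0]
width: 0.0174
finger_force: 0.0
```

Emit:
{"api": "arm_command", "payload": {"targets": [0, 0, 0, 0, 0, 0, 1, 0, 0, 0, 0, 0, 0, 1, 0, 0, 0, 0, 0, 0, 1, 0, 0, 0, 0, 0, 0, 1]}}

```text
time: 4.25
tool_pos: [0.4969, 0.3276, 0.1144]
ee_rot: [-3.142, 0.0, 1.619]
wrist_force: [-0.4, -0.5, 0.6]
width: 0.0119
finger_force: 30.0
```

Emit:
{"api": "arm_command", "payload": {"targets": [0, 0, 0, 0, 1, -1.5, 1, 0, 0, 0, 0, 2, -3, 1, 0, 0, 0, 0, 3, -4.5, 1, 0, 0, 0, 0, 4, -6, 1, 0, 0, 0, 0, 5, -7.5, 1, 0, 0, 0, 0, 6, -9, 1, 0, 0, 0, 0, 6, -9, 1, 0, 0, 0, 0, 6, -9, 1, 0, 0, 0, 0, 6, -9, 1, 0, 0, 0, 0, 6, -9, 1, 0, 0, 0, 0, 6, -9, 1, 0, 0, 0, 0, 6, -9, 1]}}

```text
time: 5.45
tool_pos: [0.5028, 0.328, 0.1234]
ee_rot: [-3.142, 0.0, 1.619]
wrist_force: [0.8, 0.5, -2.3]
width: 0.0116
finger_force: 30.0
```

Emit:
{"api": "arm_command", "payload": {"targets": [0, 0, 0, 0, 0, 0, 1, 0, 0, 0, 0, 0, 0, 1, 0, 0, 0, 0, 0, 0, 1]}}

```text
time: 5.75
tool_pos: [0.5029, 0.328, 0.1234]
ee_rot: [-3.142, 0.0, 1.619]
wrist_force: [0.2, 0.1, -2.1]
width: 0.0117
finger_force: 30.0
```

About 2.2 N, so this crate is empty. Set it down, then pull it toward the near stop (about 47 mm away).

Emit:
{"api": "arm_command", "payload": {"targets": [0, 0, 0, 0, -1, 1.5, 1, 0, 0, 0, 0, -2, 3, 1, 0, 0, 0, 0, -3, 4.5, 1, 0, 0, 0, 0, -4, 6, 1, 0, 0, 0, 0, -5, 7.5, 1, 0, 0, 0, 0, -6, 9, 1, 0, 0, 0, 0, -6, 9, 1, 0, 0, 0, 0, -6, 9, 1, 0, 0, 0, 0, -6, 9, 1]}}

```text
time: 6.65
tool_pos: [0.4968, 0.3277, 0.1144]
ee_rot: [-3.141, -0.0, 1.619]
wrist_force: [-1.3, -0.2, -0.4]
width: 0.0117
finger_force: 30.0
```

Emit:
{"api": "arm_command", "payload": {"targets": [0, 0, 0, 0, -2, 0, 1, 0, 0, 0, 0, -5, 0, 1, 0, 0, 0, 0, -9, 0, 1, 0, 0, 0, 0, -13, 0, 1, 0, 0, 0, 0, -17, 0, 1, 0, 0, 0, 0, -21, 0, 1, 0, 0, 0, 0, -25, 0, 1, 0, 0, 0, 0, -29, 0, 1, 0, 0, 0, 0, -33, 0, 1, 0, 0, 0, 0, -37, 0, 1, 0, 0, 0, 0, -40, 0, 1, 0, 0, 0, 0, -42, 0, 1, 0, 0, 0, 0, -43, 0, 1]}}

```text
time: 7.95
tool_pos: [0.4537, 0.3256, 0.1145]
ee_rot: [3.142, 0.0, 1.619]
wrist_force: [0.7, -1.0, -1.1]
width: 0.0117
finger_force: 30.0
```

Now creep up to the stop.

Emit:
{"api": "arm_command", "payload": {"targets": [0, 0, 0, 0, -0.5, 0, 1, 0, 0, 0, 0, -1, 0, 1, 0, 0, 0, 0, -1.5, 0, 1, 0, 0, 0, 0, -2, 0, 1, 0, 0, 0, 0, -2, 0, 1]}}

```text
time: 8.45
tool_pos: [0.4519, 0.3255, 0.1144]
ee_rot: [-3.141, 0.0, 1.619]
wrist_force: [0.8, 0.4, -1.4]
width: 0.0115
finger_force: 30.0
```

Emit:
{"api": "arm_command", "payload": {"targets": [0, 0, 0, 0, -0.5, 0, 1, 0, 0, 0, 0, -1, 0, 1, 0, 0, 0, 0, -1, 0, 1]}}

```text
time: 8.75
tool_pos: [0.4509, 0.3255, 0.1145]
ee_rot: [-3.142, 0.0, 1.619]
wrist_force: [-0.3, 0.5, -1.2]
width: 0.0115
finger_force: 30.0
```

Emit:
{"api": "arm_command", "payload": {"targets": [0, 0, 0, 0, -0.5, 0, 1, 0, 0, 0, 0, -1, 0, 1, 0, 0, 0, 0, -1, 0, 1]}}

```text
time: 9.05
tool_pos: [0.4498, 0.3254, 0.1144]
ee_rot: [-3.141, 0.0, 1.619]
wrist_force: [0.9, -0.6, -2.0]
width: 0.0114
finger_force: 30.0
```

Emit:
{"api": "arm_command", "payload": {"targets": [0, 0, 0, 0, -0.5, 0, 1, 0, 0, 0, 0, -1, 0, 1, 0, 0, 0, 0, -1, 0, 1]}}

```text
time: 9.35
tool_pos: [0.4492, 0.3254, 0.1145]
ee_rot: [3.141, -0.0, 1.619]
wrist_force: [1.3, -0.2, -2.2]
width: 0.0116
finger_force: 30.0
```

Emit:
{"api": "arm_command", "payload": {"targets": [0, 0, 0, 0, -0.5, 0, 1, 0, 0, 0, 0, -1, 0, 1, 0, 0, 0, 0, -1, 0, 1, 0, 0, 0, 0, -1, 0, 1]}}

```text
time: 9.75
tool_pos: [0.4487, 0.3254, 0.1147]
ee_rot: [3.14, -0.0, 1.619]
wrist_force: [4.3, 0.6, -2.8]
width: 0.0119
finger_force: 30.0
```

```bash
python3 - <<'E'
from h import *
from bench import robot
s=robot.snapshot("scene");p=cloud(s);cv2.imwrite("pics/s2.png",cv2.resize(s["color"][140:260,320:520],None,fx=4,fy=4,interpolation=cv2.INTER_CUBIC)[...,::-1])
m=((p[...,2]>.089)&(p[...,2]<.104)&(p[...,0]>.4)&(p[...,0]<.7)&(p[...,1]>.03)).astype(np.uint8);k,L,st,c=cv2.connectedComponentsWithStats(m)
for i in range(1,k):
    if st[i,4]>100:
        q=p[L==i];r=cv2.minAreaRect((q[:,:2]*1000).astype(np.float32));print(np.round(r[0],1),np.round(r[1],1),round(r[2],1),np.round(np.linalg.lstsq(np.c_[q[:,:2],np.ones(len(q))],q[:,2],rcond=None)[0],3))
print(robot.get_obs()["wrist_force"],robot.get_obs()["wrist_torque"])
E
```

```text
[568.4 134.1] [113.7  84.2] 1.3 [-0.022 -0.017  0.11 ]
[551.5 230.2] [114.4  85.7] 2.4 [-0.024 -0.015  0.112]
[490.1 329.8] [114.2  83.6] 2.8 [-0.014 -0.012  0.107]
[ 6.08208749  0.17770292 -3.11530594] [ 0.06516371 -1.05945972  0.0665961 ]
```

View pics/s2.png

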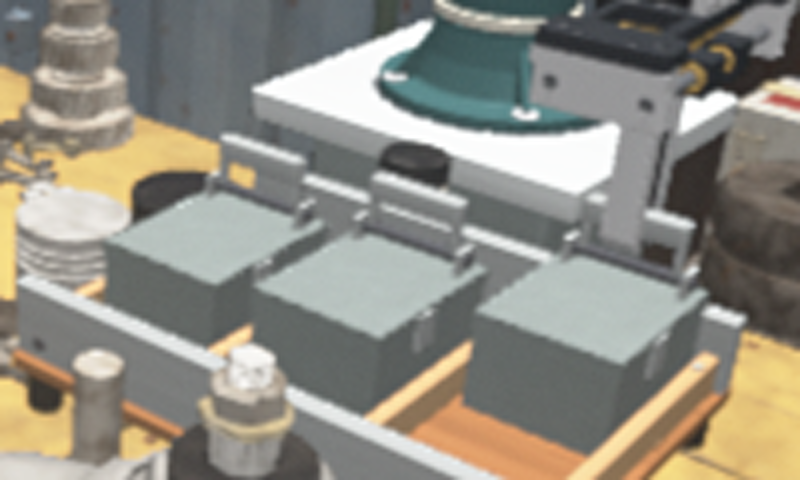

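The crate's near face is on the near stop and the pull is climbing past 4 N, so contact is confirmed. Relax, release and rise.

Emit:
{"api": "arm_command", "payload": {"targets": [0, 0, 0, 0, 0.5, 0, 1, 0, 0, 0, 0, 0.8, 0, 1, 0, 0, 0, 0, 0.8, 0, 1]}}

```text
time: 10.1
tool_pos: [0.4489, 0.3254, 0.1145]
ee_rot: [3.141, -0.0, 1.619]
wrist_force: [4.7, 1.2, -2.8]
width: 0.0117
finger_force: 30.0
```

Emit:
{"api": "arm_command", "payload": {"targets": [0, 0, 0, 0, 0, 0, 0.9, 0, 0, 0, 0, 0, 0, 0.7, 0, 0, 0, 0, 0, 0, 0.3, 0, 0, 0, 0, 0, 0, -0.1, 0, 0, 0, 0, 0, 0, -0.2, 0, 0, 0, 0, 0, 0, -0.2, 0, 0, 0, 0, 0, 0, -0.2, 0, 0, 0, 0, 0, 0, -0.2]}}

```text
time: 10.9
tool_pos: [0.4486, 0.3254, 0.1144]
ee_rot: [-3.141, 0.0, 1.619]
wrist_force: [0.0, -0.2, 0.5]
width: 0.0556
finger_force: 0.0
```

Emit:
{"api": "arm_command", "payload": {"targets": [0, 0, 0, 0, 0, -20, -0.2, 0, 0, 0, 0, 0, -45, -0.2, 0, 0, 0, -30, 15, -55, -0.2, 0, 0, 0, -65, 40, -55, -0.2, 0, 0, 0, -99, 58, -55, -0.2, 0, 0, 0, -99, 58, -35, -0.2, 0, 0, 0, -99, 58, -15, -0.2, 0, 0, 0, -99, 58, -4, -0.2, 0, 0, 0, -99, 58, 0, -0.2, 0, 0, 0, -99, 58, 0, -0.2, 0, 0, 0, -99, 58, 0, -0.2]}}

```text
time: 12.0
tool_pos: [0.5119, 0.2298, 0.1154]
ee_rot: [3.14, -0.0, 1.62]
wrist_force: [0.1, -0.2, -0.2]
width: 0.0562
finger_force: 0.0
```

```bash
python3 - <<'E'
from h import *
from bench import robot
print(robot.get_obs()["wrist_force"])
rel([.5113,.2292,.1144])
s=robot.snapshot("top");p=cloud(s)
m=((p[...,2]>.089)&(p[...,2]<.104)&(p[...,0]>.4)&(p[...,0]<.7)&(p[...,1]>.03)).astype(np.uint8);k,L,st,c=cv2.connectedComponentsWithStats(m)
for i in range(1,k):
    if st[i,4]>100:
        q=p[L==i];r=cv2.minAreaRect((q[:,:2]*1000).astype(np.float32));print(np.round(r[0],1),np.round(r[1],1),round(r[2],1))
s=robot.snapshot("scene");p=cloud(s)
m=((p[...,2]>.115)&(p[...,2]<.145)&(p[...,0]>.4)&(p[...,0]<.6)&(p[...,1]>.03)).astype(np.uint8);k,L,st,c=cv2.connectedComponentsWithStats(m)
for i in range(1,k):
    if st[i,4]>60:
        q=p[L==i];r=cv2.minAreaRect((q[:,:2]*1000).astype(np.float32));print("bar",np.round(r[0],1),np.round(r[1],1),round(r[2],1))
E
```

```text
[ 0.0858097  -0.19800241 -0.15781249]
turn [ 0.09 -0.02  0.1 ] shift [-0.5 -0.6  1. ] F [ 0.09 -0.2  -0.16] w 0.0562 t 12.0
[568.  132.9] [112.2  81.3] 0.4
[552.1 209.7] [111.7  43.5] 1.8
bar [529.7 131.8] [59.9 14. ] 89.5
bar [513.7 238.8] [80.9 38.8] 3.3
bar [451.  327.5] [14.5 58.2] 3.5
```

Aligned. The left bar is at 451 in this view, which reads about 2 mm high, so that crate is still home. Closing on the middle bar, then tipping.

Emit:
{"api": "arm_command", "payload": {"targets": [0, 0, 0, 0, 0, 0, 0.2, 0, 0, 0, 0, 0, 0, 0.5, 0, 0, 0, 0, 0, 0, 0.65, 0, 0, 0, 0, 0, 0, 0.75, 0, 0, 0, 0, 0, 0, 0.8, 0, 0, 0, 0, 0, 0, 0.9, 0, 0, 0, 0, 0, 0, 1, 0, 0, 0, 0, 0, 0, 1, 0, 0, 0, 0, 0, 0, 1, 0, 0, 0, 0, 0, 0, 1, 0, 0, 0, 0, 0, 0, 1]}}

```text
time: 13.2
tool_pos: [0.5114, 0.2292, 0.1144]
ee_rot: [-3.141, 0.0, 1.619]
wrist_force: [-1.1, -0.5, 1.2]
width: 0.0116
finger_force: 30.0
```

Emit:
{"api": "arm_command", "payload": {"targets": [0, 0, 0, 0, 1, -1.5, 1, 0, 0, 0, 0, 2, -3, 1, 0, 0, 0, 0, 3, -4.5, 1, 0, 0, 0, 0, 4, -6, 1, 0, 0, 0, 0, 5, -7.5, 1, 0, 0, 0, 0, 6, -9, 1, 0, 0, 0, 0, 6, -9, 1, 0, 0, 0, 0, 6, -9, 1, 0, 0, 0, 0, 6, -9, 1, 0, 0, 0, 0, 6, -9, 1, 0, 0, 0, 0, 6, -9, 1, 0, 0, 0, 0, 6, -9, 1]}}

```text
time: 14.4
tool_pos: [0.5174, 0.2296, 0.1234]
ee_rot: [-3.142, 0.0, 1.619]
wrist_force: [0.4, 0.1, -2.1]
width: 0.012
finger_force: 30.0
```

Emit:
{"api": "arm_command", "payload": {"targets": [0, 0, 0, 0, 0, 0, 1, 0, 0, 0, 0, 0, 0, 1, 0, 0, 0, 0, 0, 0, 1]}}

```text
time: 14.7
tool_pos: [0.5175, 0.2296, 0.1235]
ee_rot: [3.142, 0.0, 1.619]
wrist_force: [0.4, -0.1, -2.5]
width: 0.0116
finger_force: 30.0
```

About 2.3 N, so this one is empty too. It goes to the near stop, about 57 mm.

Emit:
{"api": "arm_command", "payload": {"targets": [0, 0, 0, 0, -1, 1.5, 1, 0, 0, 0, 0, -2, 3, 1, 0, 0, 0, 0, -3, 4.5, 1, 0, 0, 0, 0, -4, 6, 1, 0, 0, 0, 0, -5, 7.5, 1, 0, 0, 0, 0, -6, 9, 1, 0, 0, 0, 0, -6, 9, 1, 0, 0, 0, 0, -6, 9, 1, 0, 0, 0, 0, -6, 9, 1]}}

```text
time: 15.6
tool_pos: [0.5114, 0.2293, 0.1144]
ee_rot: [-3.141, 0.0, 1.619]
wrist_force: [-1.2, 0.7, -0.7]
width: 0.0115
finger_force: 30.0
```

Emit:
{"api": "arm_command", "payload": {"targets": [0, 0, 0, 0, -2, 0, 1, 0, 0, 0, 0, -5, 0, 1, 0, 0, 0, 0, -9, 0, 1, 0, 0, 0, 0, -13, 0, 1, 0, 0, 0, 0, -17, 0, 1, 0, 0, 0, 0, -21, 0, 1, 0, 0, 0, 0, -25, 0, 1, 0, 0, 0, 0, -29, 0, 1, 0, 0, 0, 0, -33, 0, 1, 0, 0, 0, 0, -37, 0, 1, 0, 0, 0, 0, -41, 0, 1, 0, 0, 0, 0, -45, 0, 1, 0, 0, 0, 0, -49, 0, 1, 0, 0, 0, 0, -52, 0, 1, 0, 0, 0, 0, -53.5, 0, 1, 0, 0, 0, 0, -54, 0, 1, 0, 0, 0, 0, -54, 0, 1]}}

```text
time: 17.3
tool_pos: [0.4574, 0.2267, 0.1145]
ee_rot: [-3.141, 0.0, 1.619]
wrist_force: [-0.3, -0.3, -1.2]
width: 0.0116
finger_force: 30.0
```

Emit:
{"api": "arm_command", "payload": {"targets": [0, 0, 0, 0, -0.5, 0, 1, 0, 0, 0, 0, -1, 0, 1, 0, 0, 0, 0, -1.5, 0, 1, 0, 0, 0, 0, -2, 0, 1, 0, 0, 0, 0, -2, 0, 1]}}

```text
time: 17.8
tool_pos: [0.4555, 0.2266, 0.1144]
ee_rot: [-3.142, 0.0, 1.619]
wrist_force: [0.1, -0.4, -2.1]
width: 0.0113
finger_force: 30.0
```

Emit:
{"api": "arm_command", "payload": {"targets": [0, 0, 0, 0, -0.5, 0, 1, 0, 0, 0, 0, -1, 0, 1, 0, 0, 0, 0, -1, 0, 1]}}

```text
time: 18.1
tool_pos: [0.4544, 0.2265, 0.1144]
ee_rot: [-3.142, 0.0, 1.619]
wrist_force: [1.1, -0.3, -1.1]
width: 0.0112
finger_force: 30.0
```

Emit:
{"api": "arm_command", "payload": {"targets": [0, 0, 0, 0, -0.5, 0, 1, 0, 0, 0, 0, -1, 0, 1, 0, 0, 0, 0, -1, 0, 1]}}

```text
time: 18.4
tool_pos: [0.454, 0.2266, 0.1145]
ee_rot: [3.14, -0.0, 1.619]
wrist_force: [2.1, 0.5, -3.8]
width: 0.0121
finger_force: 30.0
```

Emit:
{"api": "arm_command", "payload": {"targets": [0, 0, 0, 0, -0.5, 0, 1, 0, 0, 0, 0, -0.5, 0, 1, 0, 0, 0, 0, -0.5, 0, 1]}}

```text
time: 18.7
tool_pos: [0.4537, 0.2266, 0.1146]
ee_rot: [3.14, -0.0, 1.619]
wrist_force: [3.6, 0.6, -3.4]
width: 0.012
finger_force: 30.0
```

Emit:
{"api": "arm_command", "payload": {"targets": [0, 0, 0, 0, 0.4, 0, 1, 0, 0, 0, 0, 0.4, 0, 1, 0, 0, 0, 0, 0.4, 0, 0.9, 0, 0, 0, 0, 0.4, 0, 0.7, 0, 0, 0, 0, 0.4, 0, 0.3, 0, 0, 0, 0, 0.4, 0, -0.1, 0, 0, 0, 0, 0.4, 0, -0.2, 0, 0, 0, 0, 0.4, 0, -0.2, 0, 0, 0, 0, 0.4, 0, -0.2, 0, 0, 0, 0, 0.4, 0, -0.2]}}

```text
time: 19.7
tool_pos: [0.4534, 0.2265, 0.1144]
ee_rot: [-3.141, 0.0, 1.619]
wrist_force: [-0.6, 0.1, 0.3]
width: 0.0551
finger_force: 0.0
```

Emit:
{"api": "arm_command", "payload": {"targets": [0, 0, 0, 0, 0, -20, -0.2, 0, 0, 0, 0, 0, -45, -0.2, 0, 0, 0, -30, 15, -55, -0.2, 0, 0, 0, -65, 45, -55, -0.2, 0, 0, 0, -99, 70, -55, -0.2, 0, 0, 0, -99, 70, -35, -0.2, 0, 0, 0, -99, 70, -15, -0.2, 0, 0, 0, -99, 70, -4, -0.2, 0, 0, 0, -99, 70, 0, -0.2, 0, 0, 0, -99, 70, 0, -0.2, 0, 0, 0, -99, 70, 0, -0.2]}}

```text
time: 20.8
tool_pos: [0.5286, 0.1314, 0.1155]
ee_rot: [3.14, -0.0, 1.62]
wrist_force: [0.3, -0.3, 0.0]
width: 0.0564
finger_force: 0.0
```

```bash
python3 - <<'E'
from h import *
from bench import robot
rel([.528,.131,.1144])
s=robot.snapshot("scene");p=cloud(s)
cv2.imwrite("pics/s3.png",cv2.resize(s["color"][140:260,320:520],None,fx=4,fy=4,interpolation=cv2.INTER_CUBIC)[...,::-1])
m=((p[...,2]>.115)&(p[...,2]<.145)&(p[...,0]>.4)&(p[...,0]<.6)&(p[...,1]>.03)).astype(np.uint8);k,L,st,c=cv2.connectedComponentsWithStats(m)
for i in range(1,k):
    if st[i,4]>60:
        q=p[L==i];r=cv2.minAreaRect((q[:,:2]*1000).astype(np.float32));print("bar",np.round(r[0],1),np.round(r[1],1),round(r[2],1))
E
```

```text
turn [ 0.1 -0.   0.1] shift [-0.3 -0.6  1.1] F [ 0.32 -0.28  0.03] w 0.0564 t 20.8
bar [530.1 141.3] [83.3 40.6] 2.7
bar [456.4 226.3] [12.4 58.6] 3.5
bar [450.3 327.7] [15.3 58.1] 3.5
```

View pics/s3.png

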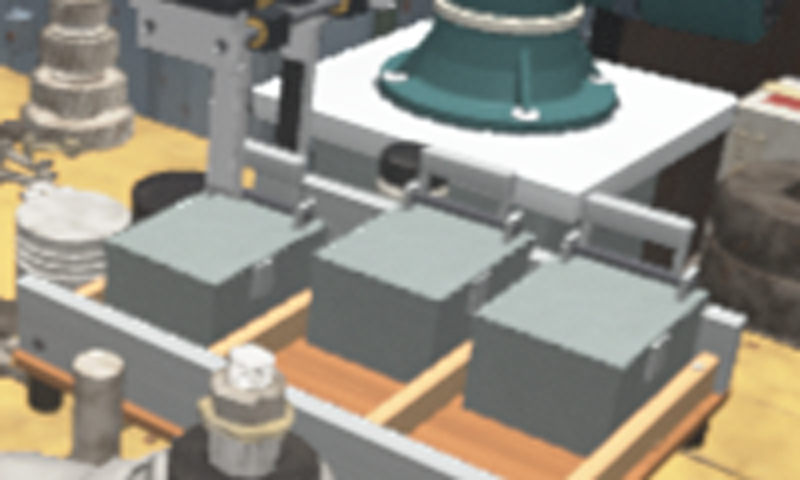

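The left and middle crates sit near-side and the fingers straddle the right bar. Close and tip.

Emit:
{"api": "arm_command", "payload": {"targets": [0, 0, 0, 0, 0, 0, 0.2, 0, 0, 0, 0, 0, 0, 0.5, 0, 0, 0, 0, 0, 0, 0.65, 0, 0, 0, 0, 0, 0, 0.75, 0, 0, 0, 0, 0, 0, 0.8, 0, 0, 0, 0, 0, 0, 0.9, 0, 0, 0, 0, 0, 0, 1, 0, 0, 0, 0, 0, 0, 1, 0, 0, 0, 0, 0, 0, 1, 0, 0, 0, 0, 0, 0, 1, 0, 0, 0, 0, 0, 0, 1]}}

```text
time: 21.95
tool_pos: [0.5277, 0.1309, 0.1144]
ee_rot: [-3.141, 0.0, 1.619]
wrist_force: [-3.3, -0.4, 2.8]
width: 0.0118
finger_force: 30.0
```

Emit:
{"api": "arm_command", "payload": {"targets": [0, 0, 0, 0, 1, -1.5, 1, 0, 0, 0, 0, 2, -3, 1, 0, 0, 0, 0, 3, -4.5, 1, 0, 0, 0, 0, 4, -6, 1, 0, 0, 0, 0, 5, -7.5, 1, 0, 0, 0, 0, 6, -9, 1, 0, 0, 0, 0, 6, -9, 1, 0, 0, 0, 0, 6, -9, 1, 0, 0, 0, 0, 6, -9, 1, 0, 0, 0, 0, 6, -9, 1, 0, 0, 0, 0, 6, -9, 1, 0, 0, 0, 0, 6, -9, 1]}}

```text
time: 23.15
tool_pos: [0.5342, 0.1313, 0.1234]
ee_rot: [3.141, 0.0, 1.619]
wrist_force: [0.3, -1.1, -6.5]
width: 0.0116
finger_force: 30.0
```

Emit:
{"api": "arm_command", "payload": {"targets": [0, 0, 0, 0, 0, 0, 1, 0, 0, 0, 0, 0, 0, 1, 0, 0, 0, 0, 0, 0, 1]}}

```text
time: 23.45
tool_pos: [0.5342, 0.1313, 0.1235]
ee_rot: [3.141, 0.0, 1.619]
wrist_force: [1.1, -0.5, -5.6]
width: 0.0115
finger_force: 30.0
```

About 6 N, so this one is full. Set it down and slide it to the far stop, about 41 mm.

Emit:
{"api": "arm_command", "payload": {"targets": [0, 0, 0, 0, -1, 1.5, 1, 0, 0, 0, 0, -2, 3, 1, 0, 0, 0, 0, -3, 4.5, 1, 0, 0, 0, 0, -4, 6, 1, 0, 0, 0, 0, -5, 7.5, 1, 0, 0, 0, 0, -6, 9, 1, 0, 0, 0, 0, -6, 9, 1, 0, 0, 0, 0, -6, 9, 1, 0, 0, 0, 0, -6, 9, 1]}}

```text
time: 24.35
tool_pos: [0.5278, 0.131, 0.1146]
ee_rot: [-3.141, 0.0, 1.619]
wrist_force: [-3.6, -1.3, -1.0]
width: 0.0119
finger_force: 30.0
```

Emit:
{"api": "arm_command", "payload": {"targets": [0, 0, 0, 0, 2, 0, 1, 0, 0, 0, 0, 5, 0, 1, 0, 0, 0, 0, 9, 0, 1, 0, 0, 0, 0, 13, 0, 1, 0, 0, 0, 0, 17, 0, 1, 0, 0, 0, 0, 21, 0, 1, 0, 0, 0, 0, 25, 0, 1, 0, 0, 0, 0, 29, 0, 1, 0, 0, 0, 0, 33, 0, 1, 0, 0, 0, 0, 35.5, 0, 1, 0, 0, 0, 0, 37, 0, 1, 0, 0, 0, 0, 37, 0, 1]}}

```text
time: 25.55
tool_pos: [0.5655, 0.1329, 0.1146]
ee_rot: [3.141, -0.0, 1.619]
wrist_force: [-4.5, 0.7, -0.0]
width: 0.0118
finger_force: 30.0
```

Emit:
{"api": "arm_command", "payload": {"targets": [0, 0, 0, 0, 0.5, 0, 1, 0, 0, 0, 0, 1, 0, 1, 0, 0, 0, 0, 1.5, 0, 1, 0, 0, 0, 0, 2, 0, 1, 0, 0, 0, 0, 2, 0, 1]}}

```text
time: 26.05
tool_pos: [0.567, 0.1329, 0.1146]
ee_rot: [-3.141, 0.0, 1.619]
wrist_force: [-5.1, -0.9, -0.0]
width: 0.0119
finger_force: 30.0
```

Emit:
{"api": "arm_command", "payload": {"targets": [0, 0, 0, 0, 0.5, 0, 1, 0, 0, 0, 0, 1, 0, 1, 0, 0, 0, 0, 1, 0, 1]}}

```text
time: 26.35
tool_pos: [0.568, 0.1329, 0.1146]
ee_rot: [-3.141, 0.0, 1.619]
wrist_force: [-6.1, -0.4, 0.0]
width: 0.0117
finger_force: 30.0
```

Emit:
{"api": "arm_command", "payload": {"targets": [0, 0, 0, 0, 0.5, 0, 1, 0, 0, 0, 0, 1, 0, 1, 0, 0, 0, 0, 1, 0, 1]}}

```text
time: 26.65
tool_pos: [0.5688, 0.133, 0.1146]
ee_rot: [-3.141, 0.0, 1.619]
wrist_force: [-5.6, -0.7, 1.1]
width: 0.0119
finger_force: 30.0
```

Emit:
{"api": "arm_command", "payload": {"targets": [0, 0, 0, 0, 0.5, 0, 1, 0, 0, 0, 0, 1, 0, 1, 0, 0, 0, 0, 1, 0, 1]}}

```text
time: 26.95
tool_pos: [0.5688, 0.133, 0.1146]
ee_rot: [-3.139, 0.0, 1.619]
wrist_force: [-8.0, -0.6, 1.9]
width: 0.0118
finger_force: 30.0
```

Emit:
{"api": "arm_command", "payload": {"targets": [0, 0, 0, 0, 0.5, 0, 1, 0, 0, 0, 0, 0.5, 0, 1, 0, 0, 0, 0, 0.5, 0, 1]}}

```text
time: 27.25
tool_pos: [0.5689, 0.133, 0.1145]
ee_rot: [-3.138, 0.0, 1.619]
wrist_force: [-8.9, -0.2, 3.3]
width: 0.0118
finger_force: 30.0
```

Emit:
{"api": "arm_command", "payload": {"targets": [0, 0, 0, 0, -0.7, 0, 1, 0, 0, 0, 0, -0.7, 0, 1, 0, 0, 0, 0, -0.7, 0, 0.9, 0, 0, 0, 0, -0.7, 0, 0.7, 0, 0, 0, 0, -0.7, 0, 0.3, 0, 0, 0, 0, -0.7, 0, -0.1, 0, 0, 0, 0, -0.7, 0, -0.2, 0, 0, 0, 0, -0.7, 0, -0.2, 0, 0, 0, 0, -0.7, 0, -0.2, 0, 0, 0, 0, -0.7, 0, -0.2]}}

```text
time: 28.25
tool_pos: [0.57, 0.133, 0.1145]
ee_rot: [3.141, 0.0, 1.619]
wrist_force: [-0.1, 0.0, -0.2]
width: 0.0555
finger_force: 0.0
```

Emit:
{"api": "arm_command", "payload": {"targets": [0, 0, 0, 0, 0, -10, -0.2, 0, 0, 0, 0, 0, -30, -0.2, 0, 0, 0, 0, 0, -60, -0.2, 0, 0, 0, 0, 0, -100, -0.2, 0, 0, 0, -30, -40, -110, -0.2, 0, 0, 0, -80, -80, -110, -0.2, 0, 0, 0, -120, -120, -110, -0.2, 0, 0, 0, -150, -150, -110, -0.2, 0, 0, 0, -150, -150, -110, -0.2]}}

```text
time: 29.15
tool_pos: [0.4252, -0.0263, 0.2259]
ee_rot: [3.14, 0.002, 1.616]
wrist_force: [0.2, 0.4, -0.1]
width: 0.0564
finger_force: 0.0
```

```bash
python3 - <<'E'
from h import *
from bench import robot
s=robot.snapshot("scene");p=cloud(s)
cv2.imwrite("pics/s4.png",cv2.resize(s["color"][140:260,320:520],None,fx=4,fy=4,interpolation=cv2.INTER_CUBIC)[...,::-1])
C=np.array([549.4,231]);c,sn=np.cos(YAW),np.sin(YAW);A=np.array([[c,sn],[-sn,c]])
for n,p in(("scene",p),("top",cloud(robot.snapshot("top")))):
  for lo,hi in((.089,.104),(.115,.145)):
    m=((p[...,2]>lo)&(p[...,2]<hi)&(p[...,0]>.4)&(p[...,0]<.7)&(p[...,1]>.03)).astype(np.uint8);k,L,st,_=cv2.connectedComponentsWithStats(m)
    for i in range(1,k):
      if st[i,4]>60:
        q=p[L==i];r=cv2.minAreaRect((q[:,:2]*1000).astype(np.float32));print(n,lo,"tray",np.round(A@(np.array(r[0])-C),1),np.round(r[1],1),round(r[2],1))
E
```

```text
scene 0.089 tray [-52.5  -0.2] [110.5  84.1] 3.5
scene 0.089 tray [ 54.6 -98.6] [115.   85.4] 2.5
scene 0.089 tray [-53.7 101.8] [114.7  84.4] 2.8
scene 0.115 tray [-92.9   0.3] [13.6 57.4] 2.1
scene 0.115 tray [ 18.  -98.5] [13.9 59.8] 0.6
scene 0.115 tray [-94.8 100.7] [14.1 58.9] 1.8
top 0.089 tray [ 54.8 -98.8] [112.8  83.5] 0.8
top 0.089 tray [-55.1  -1.1] [111.7  83.6] 1.6
top 0.089 tray [-54.9 100.3] [112.9  84. ] 1.0
top 0.115 tray [ 17.2 -99.3] [12.5 56.3] 1.0
top 0.115 tray [-94.6  -0.7] [11.8 58. ] 0.9
top 0.115 tray [-95.3  99.9] [11.8 57.9] 0.7
```

View pics/s4.png

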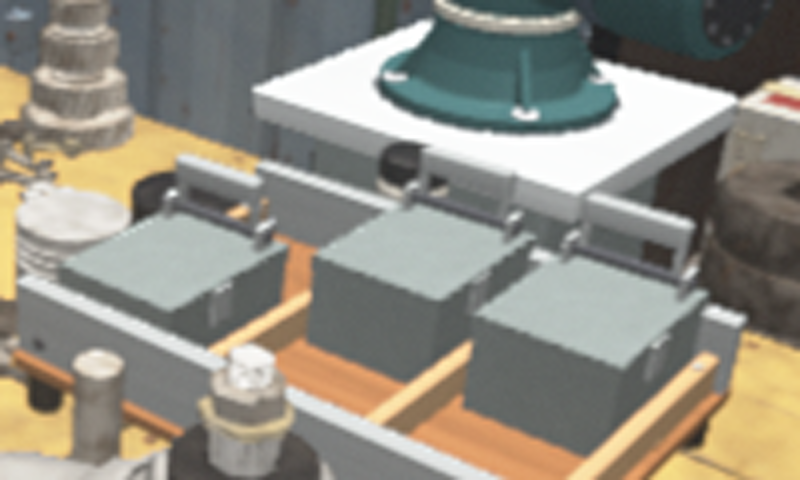

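The picture shows the right crate at the far stop, the middle and left crates at the near stop, and the bystanders standing where they were. In the top view the crates read +54.8, -55.1 and -54.9 mm against ±55. All are home, so I'm handing in.

```bash
python3 -c "
from bench import robot
print(robot.close_job())"
```

```text
the job is handed in; nothing more can be done
None
```

Job handed in at about 29 s: the left and middle crates felt empty (about 2.2 N) and are home against the near stop, the right crate felt full (about 6 N) and is home against the far stop, and no bystander was seen to move.

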